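Clamp a sample rack in its transport cradle

TASK

The rack of red-capped sample tubes stands loose in the aluminium transport cradle. Turn the orange clamp knob to free the sliding stop, slide the stop along so that it gently pushes the rack fully home against the cradle's fixed blue end, then turn the knob tight again so that the stop stays locked against the rack with no gap on either side. Do not tip the rack, leave the other things on the table where they are, and let go at the end.

Things in the scene. Friction and masses are not known exactly. Their poses are not given: they have to be found in the camera images.
- cradle: Transport cradle, fixed to the table: aluminium plate 150 x 360 mm, 12 mm thick, with a 12 mm wide lip along each long side (108 mm apart, 22 mm high above the table). Origin: centre of its underside on the table. Its y axis runs along its length, from the sliding stop towards the fixed end; z up. Its place and yaw on the table vary.
- fixed_end (a point): Centre of the inner face of the fixed blue end wall (150 mm wide, 60 mm high above the table), at 165 mm along the cradle's +y, 35 mm above the table. Axes as the cradle's.
- rack: White rack with red-capped tubes, loose, one piece, 0.4 kg nominal: 98 mm (x) x 120 mm (y, along the cradle), 58 mm high, 84 mm with caps. It stands on the cradle plate between stop and fixed end. Origin: centre of its underside; end faces 60 mm to either side along y. Fully home it is at 105 mm along the cradle's y; it starts 12 to 45 mm short of that and is pushed along by the stop.
- stop (a joint): Sliding stop's travel along the cradle's +y, m: 0 furthest from the fixed end, limit 0.145; 0.130 when it holds the home rack. Grey block 96 mm wide, 85 mm long, with a blue plate facing the rack, top 64 mm above the table. Free, it slides with about 2 N (some 5 N more when pushing the rack); clamped tight, it takes about 15 N. It can be slid by holding the knob's bar.
- stop_face (a point): Centre of the stop's pushing face (the face towards the rack), 35 mm above the table; axes as the cradle's. It starts at least 30 mm from the rack.
- clamp_knob (a joint): Knob angle, rad: 0 fully free, 1.4 fully tight (end stops). It tightens clockwise seen from above. Below about 0.45 the stop is free, above that the clamp bites progressively. Stays where left; takes up to 0.18 N m. It starts at 1.2 to 1.4. Fully tight, the bar lies along the cradle's length, in line with the red stripe on the stop; free, it lies 80 degrees round, in line with the green ones.
- knob_grip (a point): Grip point on the knob's axis, 89 mm above the table, 50 mm behind the pushing face. The knob, on top of the stop, is a black disc of 48 mm diameter (63 to 71 mm above the table) with an upright orange bar, 50 mm long, 14 mm thick, its top 105 mm above the table. The point's x axis runs along the bar and turns with it; z up. Grip the bar across its 14 mm thickness from above.
- jar_a: Bystander: clear specimen jar with a red lid, 52 mm diameter, 65 mm high, standing loose beside the cradle. Origin: centre of its underside.
- jar_b: Bystander: the same jar with a yellow lid, loose beside the cradle. Origin: centre of its underside.
- sanitiser: Bystander: white bottle with a blue cap, 60 mm diameter, 150 mm high, loose on the far side of the cradle. Origin: centre of its underside.
- scanner: Bystander: black and grey hand scanner, about 145 x 55 x 34 mm, lying loose to the right of the cradle. Origin: under the middle of its grip.

How it is judged (in metres and radians):
On the way, in this order (a step that is already met when the one before it is completed fails the run):
1. the knob is turned free (below 0.4 rad) while the stop is still where it was (within 10 mm) (value of joint clamp_knob below 0.4 rad and distance of stop_face from where it was at the start of the episode below 0.01 m), for 0.1 s.
2. with the knob still loose (below 0.7 rad), the stop has pushed the rack home: rack within 4 mm of the fixed end and the stop within 4 mm of the rack (value of joint clamp_knob below 0.7 rad and y of rack in the frame of cradle above 0.101 m and y of stop_face in the frame of rack above -0.064 m), for 0.1 s.
At the end, for the whole second after the job is handed in: the rack stands flat in the cradle, square to it within 0.05 rad, within 3 mm of the fixed end; the stop's face is within 3 mm of the rack; the knob is tight (above 1.1 of 1.4 rad); the rack is at rest (y of rack in the frame of cradle above 0.102 m and angle between the y axis of rack and the y axis of cradle, either way round below 0.05 rad and y of stop_face in the frame of rack above -0.063 m and value of joint clamp_knob above 1.1 rad and z of rack in the frame of cradle below 0.016 m and angle between rack's own z axis and vertical below 0.05 rad and linear speed of rack below 0.01 m/s); the robot touches nothing.
It fails at once if the rack is tipped (over 0.2 rad) (angle between rack's own z axis and vertical above 0.2 rad).
It fails at once if the rack is rammed or crushed by the stop (over 60 N) (contact force between stop and rack above 60 N).
It fails at once if a bystander (jar, bottle or scanner) is shifted by over 25 mm or knocked over (distance of any of jar_a, jar_b, sanitiser, scanner from where it was at the start of the episode above 0.025 m or angle between any of jar_a, jar_b, sanitiser, scanner's own z axis and vertical above 0.3 rad).
It also fails if it takes over 45 s, if anything falls off the work surface, if the arm or the gripper's body presses on something with over 40 N, if the wrist force passes 120 N, or if a joint passes its speed limit or range.

ROBOT

A 6-joint arm with a two-finger parallel gripper is mounted at the origin on the work surface. World frame = base frame: x ahead of the robot, y to its left, z up, the work surface at z = 0. Lengths are in mm, angles in rad, forces in N, time in s.
With the tool pointing down it reaches from about 250 to 775 mm from the base axis. Payload 4 kg.
Tool frame: the origin (TCP) lies on the centre line of the jaws, within the pads' length; the fingertips stand 22 mm ahead of it and the grasp point (between the pads) lies 3 mm ahead of it; z points along the fingers, y is the line along which they close (so a half turn about z gives the same grasp; the last joint's range is limited). The gripper opens to 94 mm and grips with 3 to 60 N. Pads are 16 mm wide; open, the fingers measure 119 mm over their backs; the gripper's body (75 mm by 177 mm) begins 78 mm behind the grasp point.
Start: joints at [-1.288, 0.087, 1.371, -0, 1.684, -0.103], TCP at [206.965, -509.595, 191.506] pointing down, gripper open.
Joint ranges: [-3.1, 3.1], [-0.76, 2.03], [0.27, 2.55], [-1.08, 4.22], [0.17, 2.65], [-2.57, 2.57]. Speed limits (rad/s): [2.79, 2.79, 3.14, 3.14, 3.14, 3.14].

INTERFACE

Orientations are given as a unit quaternion [x, y, z, w].
In Python, from station import bot, read_camera, get_calibration gives the robot as it stands (bot), with the cameras as plain functions.
- The arm moves only by the shell command python3 nudge.py 'ROWS'. ROWS is rows parted by semicolons, their numbers by spaces, 1 to 10 of them, each of 5 numbers: dx, dy, dz in mm, then a turn about the tool's z in rad, then the finger opening in mm; each row is the pose to reach, as a shift and turn from the pose commanded when the command began, along the tool's axes at that moment; what a row does not reach only later rows make up. A row lasts 1/12 s, in which the tool goes at most 41.7 mm and 0.125 rad, less where a joint would pass 70% of its speed; a pose out of reach is approached as far as the arm can. The fingers move at their own pace and stop on an object; the grip force is fixed at half the most. Time passes only in rows, so rows that do not move let the fingers close. It prints the time, the measured TCP pose, the force, the opening and the grip force at its end.
- bot.observe(): the state, without advancing time (a new reading comes with each control period).
- read_camera(name): name is "scene" or "top" or "wrist"; returns the picture (384x512x3 uint8, red, green, blue); there is no depth.
- get_calibration(name): a dict with "intrinsics" (3x3 intrinsics, pixels), "position" and "orientation" of the camera in the world. Camera axes: x right, y down, z forward; pixel columns grow to the right and rows downward; lengths in mm; the calibration is good to about 2 mm. A picture is of the moment at which its call begins: read the wrist's pose just before it. get_calibration takes no time and is no camera call; for the wrist camera it gives the pose at the moment of the call.
- bot.job_done(): hands the job in; it is judged then, once.
The state is a dict: "clock": time; "q": joint angles; "joint_velocities": joint speeds; "joint_torque": joint torques, N m; "ee_pos": TCP position; "eef_rot": TCP orientation; "ft_force": force on the tool from outside, world axes, zero at the start; "torque": the same for the moment, N m; "gripper_width": finger opening in mm; "grip_force": force on a finger pad.
Only numpy, scipy, OpenCV 4.12 (cv2) and the standard library are available. Lean on these libraries where they do the work, as an engineer would, in place of code of your own. Each camera call takes 0.05 s, during which the arm holds its last target. There are 200 camera calls.

## Working session

There is one attempt and no reset: what is moved stays moved. The work goes in short steps, Python scripts to look and compute and a shell command to move; the robot and the scene stay as the last step left them, time stands still between calls to the robot, and variables do not carry over. Pictures are saved under pics/ and viewed, at most 10 in all, crops included, and the job is handed in when it is done.

```bash
ls; mkdir -p pics
python3 - <<'E'
from station import bot, read_camera, get_calibration
import cv2,numpy as np
s=bot.observe();print({k:np.round(v,3) for k,v in s.items()})
for n in("top","scene"):
    im=read_camera(n);cv2.imwrite(f"pics/{n}0.png",im[:,:,::-1])
    c=get_calibration(n);print(n,c)
E
```

```text
nudge.py
pics
station.py
{'clock': np.float64(0.0), 'q': array([-1.288,  0.088,  1.372, -0.   ,  1.684, -0.103]), 'joint_velocities': array([ 0.   ,  0.   , -0.001, -0.001, -0.001,  0.001]), 'joint_torque': array([-3.0000e-03, -3.4019e+01, -3.0243e+01,  7.1000e-02,  3.3000e-02,
       -0.0000e+00]), 'ee_pos': array([ 206.792, -509.034,  190.318]), 'eef_rot': array([ 0.981,  0.192, -0.   , -0.001]), 'ft_force': array([ 0.02 , -1.084,  0.742]), 'torque': array([ 0.004, -0.042, -0.041]), 'grip_force': np.float64(0.0), 'gripper_width': np.float64(93.725)}
top {'intrinsics': array([[424.43872578,   0.        , 250.46449398],
       [  0.        , 424.43872578, 193.48911146],
       [  0.        ,   0.        ,   1.        ]]), 'position': array([ 433.44361431, -122.24802497, 1276.98701785]), 'orientation': array([-0.70453824,  0.70661949, -0.04529227,  0.04757505])}
scene {'intrinsics': array([[470.17858323,   0.        , 254.22079339],
       [  0.        , 470.17858323, 190.19119657],
       [  0.        ,   0.        ,   1.        ]]), 'position': array([1231.01854524,  116.79760847, 1041.87338724]), 'orientation': array([ 0.53915137,  0.78149951, -0.25667816, -0.18080553])}
```

View pics/top0.png

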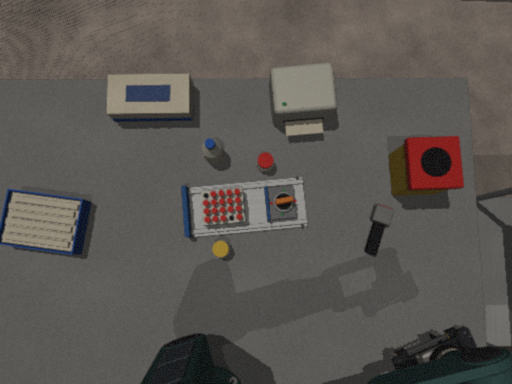

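View pics/scene0.png

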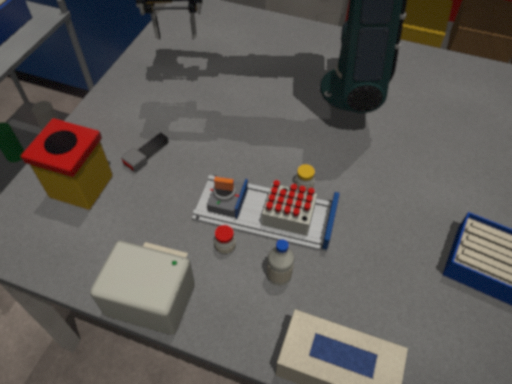

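The top view shows the cradle from its blue end at (187,211) to about (305,205), with the rack caps around (222,206) and the orange bar at (285,201). The jars are at (265,161) and (221,249), and the bottle is at (211,147).

```bash
cat > h.py <<'E'
import cv2,numpy as np
from scipy.spatial.transform import Rotation as R
from station import bot, read_camera, get_calibration
def ray(c,px,z):
    px=np.atleast_2d(px).astype(float);K=c["intrinsics"]
    d=np.c_[(px[:,0]-K[0,2])/K[0,0],(px[:,1]-K[1,2])/K[1,1],np.ones(len(px))]@R.from_quat(c["orientation"]).as_matrix().T
    p=np.array(c["position"]);return p+d*((z-p[2])/d[:,2])[:,None]
def mask(im,lo,hi,roi):
    h=cv2.cvtColor(im,cv2.COLOR_RGB2HSV);m=cv2.inRange(h,lo,hi);o=np.zeros_like(m);x0,y0,x1,y1=roi
    o[y0:y1,x0:x1]=m[y0:y1,x0:x1];return o
def pix(m):
    y,x=np.nonzero(m);return np.c_[x,y]
def axis(P):
    c=P[:,:2].mean(0);u,s,v=np.linalg.svd(P[:,:2]-c);t=(P[:,:2]-c)@v.T
    return c,np.degrees(np.arctan2(v[0,1],v[0,0])),np.ptp(t,axis=0)
E
python3 - <<'E'
from h import *
im=cv2.imread("pics/top0.png")[:,:,::-1].copy();c=get_calibration("top")
for n,lo,hi,roi,z in[("end",(100,120,30),(130,255,255),(178,180,196,245),60),("stopplate",(100,80,30),(130,255,255),(258,175,275,230),64),
 ("bar",(5,150,120),(18,255,255),(265,185,305,215),105),("jarA",(170,120,80),(180,255,255),(250,150,280,175),65),("jarB",(20,120,80),(35,255,255),(205,235,235,262),65),("sanit",(100,120,60),(130,255,255),(200,135,220,160),150)]:
    p=pix(mask(im,lo,hi,roi))
    if len(p)>5: print(n,len(p),p.mean(0).round(1),*[np.round(a,1) for a in axis(ray(c,p,z))])
    else: print(n,len(p))
cv2.imwrite("pics/crop.png",cv2.resize(im[165:250,172:322,::-1],None,fx=5,fy=5,interpolation=cv2.INTER_CUBIC))
E
```

```text
end 276 [185.7 211.2] [543.6  67.9] -174.7 [146.2  17.6]
stopplate 84 [267.1 203.2] [ 565.6 -166.3] -174.9 [96.   7.2]
bar 74 [284.  199.6] [ 571.  -211.7] -80.1 [46.4 12.1]
jarA 3
jarB 211 [220.2 248.5] [436.9 -32.4] -124.1 [45.7 44.3]
sanit 74 [209.4 143.3] [720.7  -7.5] -145.3 [26.3 23.5]
```

View pics/crop.png

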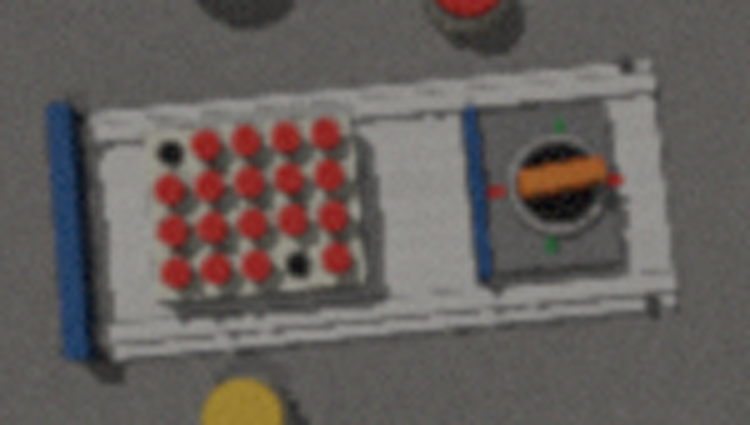

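The bar centre and the blue faces agree: the knob is near (571,-212), cradle +y points at about 95.3°, and the bar lies at about 99.9° (knob ≈ 1.32). I'll move above it with tool x along the bar.

```bash
T="449 -138 0 -1.358 50"; python3 nudge.py '225 -69 0 -0.6 50; 225 -69 0 -0.6 50; 225 -69 0 -0.6 50; 225 -69 0 -0.6 50; 225 -69 0 -0.6 50; 225 -69 0 -0.6 50; 449 -138 0 -1.358 50; 449 -138 0 -1.358 50; 449 -138 0 -1.358 50; 449 -138 0 -1.358 50'
```

```text
clock: 0.93
ee_pos: [519.6, -253.9, 191.0]
eef_rot: [0.734, 0.679, -0.0, -0.0]
ft_force: [0.7, -0.7, 0.4]
gripper_width: 50.1
grip_force: 0.0
```

```bash
python3 nudge.py '44 46 0 -0.24 50; 44 46 0 -0.24 50; 44 46 0 -0.24 50; 44 46 0 -0.24 50; 44 46 0 -0.24 50'
python3 - <<'E'
from h import *
c=get_calibration("wrist");s=bot.observe();im=read_camera("wrist");cv2.imwrite("pics/w1.png",im[:,:,::-1])
print(c,s["ee_pos"],s["q"].round(3))
for n,lo,hi,z in[("bar",(5,150,100),(18,255,255),105),("plate",(100,80,30),(130,255,255),64)]:
    p=pix(mask(im,lo,hi,(0,0,512,384)));print(n,len(p))
    if len(p)>5: print(p.mean(0),[np.round(a,1) for a in axis(ray(c,p,z))])
E
```

```text
clock: 1.35
ee_pos: [567.5, -216.1, 190.9]
eef_rot: [0.651, 0.759, -0.001, -0.0]
ft_force: [-0.7, -0.7, -0.5]
gripper_width: 50.0
grip_force: 0.0
{'intrinsics': array([[283.80423648,   0.        , 254.24634443],
       [  0.        , 283.80423648, 192.21772525],
       [  0.        ,   0.        ,   1.        ]]), 'position': array([ 554.97074017, -140.01924471,  384.64151304]), 'orientation': array([0.98831538, 0.0757264 , 0.00964095, 0.13192904])} [ 567.46995644 -216.07045595  190.92019568] [-4.570e-01  2.160e-01  1.225e+00 -1.000e-03  1.701e+00 -6.100e-01]
bar 675
[257.77925926 184.96888889] [array([ 568.6, -207.4]), np.float64(-104.7), array([223.9,  74.6])]
plate 770
[261.06623377 139.34155844] [array([ 566.4, -165. ]), np.float64(-10.8), array([521.5, 281. ])]
```

View pics/w1.png

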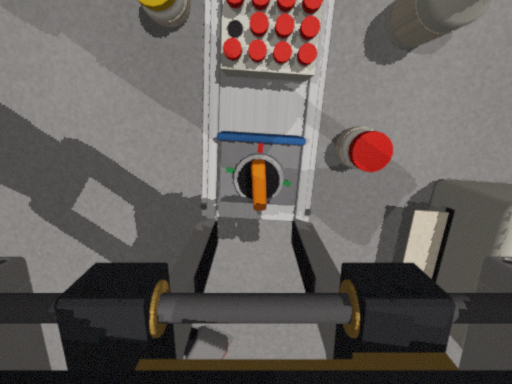

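The wrist view shows the knob disc at about (258,177), the bar from (259,160) to (260,209), the stop plate at (261,139) and the rack above it. I'll refine the knob axis from the bar's far top edge (z=105), the disc and the plate.

Run:
```python
from h import *
im=cv2.imread("pics/w1.png")[:,:,::-1].copy();c=get_calibration("wrist")
m=mask(im,(5,150,100),(18,255,255),(235,145,285,220));p=pix(m)
b=p[p[:,1]>=195];cx,ang,_=axis(ray(c,p,105));print("all",cx,ang,_)
far=ray(c,p,105)[:,:2];u=np.array([np.cos(np.radians(ang)),np.sin(np.radians(ang))]);u*=np.sign(u[1])
t=far@u;e=np.percentile(t,1);s=t<e+12;q=far[s].mean(0);print("far end t",e,"lower part mean",q,"centre",q+u*(e+25-q@u),"yaw",np.degrees(np.arctan2(u[1],u[0])))
for r in (165,175,185,195,205):
    x=p[p[:,1]==r][:,0];print(r,x.min(),x.max(),ray(c,[[x.min()-.5,r],[x.max()+.5,r]],105)[:,:2].round(1).tolist())
k=mask(im,(0,0,0),(180,255,45),(228,145,290,205));p2=pix(k);(x,y),rr=cv2.minEnclosingCircle(p2.astype(np.float32));print("disc",x,y,rr,ray(c,[[x,y]],71))
pl=pix(mask(im,(100,100,40),(130,255,255),(210,128,310,148)));print("plate",*axis(ray(c,pl,64)))
```

```text
all [ 569.29812709 -206.68400975] -78.98591534328611 [51.5038718  14.26536437]
far end t -337.98591375163164 lower part mean [ 573.1175703  -226.41265153] centre [ 569.53527122 -208.00747722] yaw 101.0140846567139
165 252 264 [[559.2, -188.3], [572.0, -186.4]]
175 252 265 [[560.7, -198.4], [574.6, -196.3]]
185 252 265 [[562.2, -208.6], [576.3, -206.5]]
195 253 265 [[564.8, -218.9], [578.0, -216.9]]
205 254 265 [[567.4, -229.4], [579.7, -227.5]]
disc 257.8341979980469 179.69334411621094 20.344968795776367 [[ 569.30209346 -209.69598469   71.        ]]
plate [ 565.17554575 -163.70489132] 5.214184705852005 [97.41271589  9.65807343]
```

```bash
python3 nudge.py '5.6 2.9 40 -0.03 50; 5.6 2.9 70 -0.03 50; 5.6 2.9 85 -0.03 50; 5.6 2.9 94 -0.03 50; 5.6 2.9 94 -0.03 50; 5.6 2.9 94 -0.03 50'; python3 nudge.py '0 0 0 0 5; 0 0 0 0 5; 0 0 0 0 5; 0 0 0 0 5; 0 0 0 0 5; 0 0 0 0 5'
```

```text
clock: 1.9
ee_pos: [569.9, -210.7, 98.2]
eef_rot: [0.64, 0.769, 0.0, 0.0]
ft_force: [0.2, -0.5, -0.3]
gripper_width: 50.3
grip_force: 0.0
clock: 2.4
ee_pos: [570.3, -209.7, 97.8]
eef_rot: [0.639, 0.769, 0.0, 0.0]
ft_force: [-0.0, -0.2, 0.1]
gripper_width: 13.5
grip_force: 0.0
```

```bash
python3 nudge.py '0 0 0 0 5; 0 0 0 0 5; 0 0 0 -0.12 5; 0 0 0 -0.24 5; 0 0 0 -0.36 5; 0 0 0 -0.48 5; 0 0 0 -0.6 5'; python3 nudge.py '0 0 0 -0.12 5; 0 0 0 -0.24 5; 0 0 0 -0.36 5; 0 0 0 -0.48 5; 0 0 0 -0.6 5; 0 0 0 -0.6 5; 0 0 0 -0.6 5; 0 0 0 -0.6 5'
python3 - <<'E'
from h import *
s=bot.observe();print(s["torque"].round(2),s["q"].round(2))
c=get_calibration("wrist");im=read_camera("wrist");cv2.imwrite("pics/w2.png",im[:,:,::-1])
im=read_camera("top");cv2.imwrite("pics/t2.png",im[:,:,::-1])
cv2.imwrite("pics/w2c.png",im[165:250,172:322,::-1].repeat(4,0).repeat(4,1))
E
```

```text
clock: 2.98
ee_pos: [570.1, -209.7, 97.4]
eef_rot: [0.38, 0.925, -0.0, -0.0]
ft_force: [-0.7, 0.2, 0.4]
gripper_width: 5.4
grip_force: 0.0
clock: 3.65
ee_pos: [570.1, -209.7, 97.4]
eef_rot: [0.094, 0.996, -0.0, -0.0]
ft_force: [-0.1, 0.1, 0.8]
gripper_width: 5.1
grip_force: 0.0
[ 0.03 -0.14  0.01] [-0.45  0.25  1.37 -0.    1.52 -1.83]
```

View pics/w2.png

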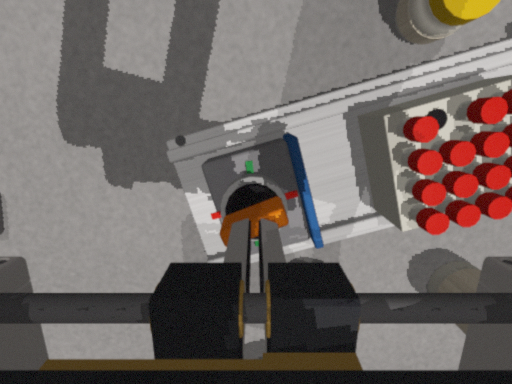

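The fingers closed to 5 mm without holding the bar, which is still roughly in line with the red stripe. Before moving again I'll project the tip and bar points into the wrist and top images to find where the offset is.

Run:
```python
from h import *
s=bot.observe();c=get_calibration("wrist")
def proj(c,P):
    q=(np.atleast_2d(P)-c["position"])@R.from_quat(c["orientation"]).as_matrix();q=q@c["intrinsics"].T;return (q[:,:2]/q[:,2:]).round(1)
T=R.from_quat(s["eef_rot"]).as_matrix();p=s["ee_pos"]
print("tip,grasp,tcp px",proj(c,[p+T[:,2]*22,p+T[:,2]*3,p,p-T[:,2]*40]).tolist())
print("grip bar px",proj(c,[[569.5,-210,105],[569.5,-210,71]]).tolist(), "stopcam tool pos",T.T@(c["position"]-p))
im=cv2.imread("pics/w2.png")[:,:,::-1].copy()
pl=pix(mask(im,(100,100,40),(130,255,255),(275,125,330,255)));print("plate",*axis(ray(c,pl,64)))
cv2.imwrite("pics/w2z.png",cv2.resize(im[140:300,180:340,::-1],None,fx=3.6,fy=3.6,interpolation=cv2.INTER_CUBIC))
```

```text
tip,grasp,tcp px [[253.5, 214.6], [253.5, 223.3], [253.5, 224.8], [253.2, 249.9]]
grip bar px [[252.8, 228.0], [253.1, 212.1]] stopcam tool pos [  77.25971204    0.7553618  -193.71721441]
plate [ 560.77634967 -165.55379585] 5.882676411679862 [102.34453862   9.77384034]
```

View pics/w2z.png

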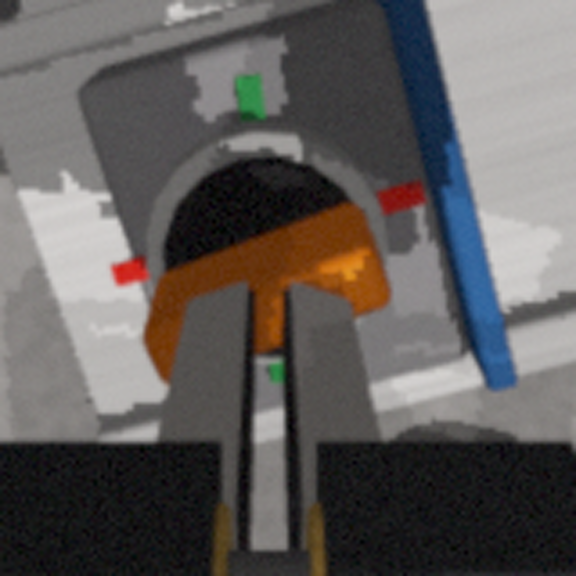

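The fingertips overlie the bar's top face, so they are riding just above it, even though the stated tip offset says otherwise. The bar itself is where I measured it. I'll turn back, open, go lower in small steps watching the force, and close again.

```bash
python3 nudge.py '0 0 0 0.12 50; 0 0 0 0.24 50; 0 0 0 0.36 50; 0 0 0 0.48 50; 0 0 0 0.6 50; 0 0 0 0.72 50; 0 0 0 0.84 50; 0 0 0 0.96 50; 0 0 0 1.08 50; 0 0 0 1.2 50';  python3 nudge.py '0 0 0 0 50; 0 0 4 0 50; 0 0 8 0 50; 0 0 12 0 50; 0 0 12 0 50; 0 0 12 0 50'
python3 - <<'E'
from h import *
im=read_camera("scene");cv2.imwrite("pics/s3.png",cv2.resize(im[140:250,170:350,::-1],None,fx=4,fy=4,interpolation=cv2.INTER_CUBIC))
E
```

```text
clock: 4.58
ee_pos: [570.1, -209.7, 97.5]
eef_rot: [0.642, 0.767, -0.0, 0.0]
ft_force: [0.4, 0.1, -0.6]
gripper_width: 49.8
grip_force: 0.0
clock: 5.08
ee_pos: [569.7, -209.5, 84.7]
eef_rot: [0.639, 0.77, -0.0, -0.001]
ft_force: [0.3, -0.0, -0.1]
gripper_width: 50.2
grip_force: 0.0
```

View pics/s3.png

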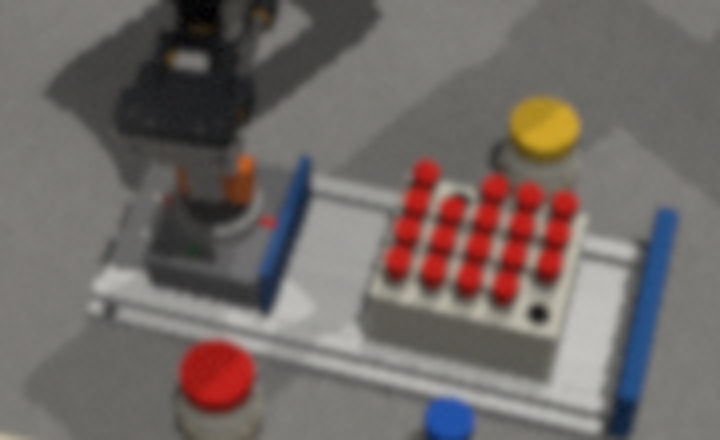

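The scene view shows the near finger in front of the middle of the bar, with its tip at about pixel (223,190). I'll work out its height from that pixel and try closing here.

```bash
python3 - <<'E'
from h import *
c=get_calibration("scene")
for z in (60,70,80,90,100,110):
    q=(np.array([570+29,-205,z])-c["position"])@R.from_quat(c["orientation"]).as_matrix()@c["intrinsics"].T;print(z,(q[:2]/q[2]).round(1))
E
python3 nudge.py '0 0 0 0 10; 0 0 0 0 10; 0 0 0 0 10; 0 0 0 0 10; 0 0 0 0 10; 0 0 0 0 10; 0 0 0 0 10; 0 0 0 0 10'
```

```text
60 [221.7 197.6]
70 [221.5 195.3]
80 [221.3 193. ]
90 [221.1 190.7]
100 [220.9 188.3]
110 [220.7 185.9]
clock: 5.8
ee_pos: [570.9, -209.6, 85.7]
eef_rot: [0.639, 0.769, 0.0, 0.001]
ft_force: [2.8, -0.5, -0.1]
gripper_width: 13.6
grip_force: 30.0
```

It's gripped at 13.6 mm with 30 N, with the tips near z≈93. I'll take a deeper grip 9 mm lower.

```bash
python3 nudge.py '0 0 0 0 30; 0 0 0 0 30; 0 0 0 0 30; 0 0 5 0 30; 0 0 9 0 30; 0 0 9 0 30; 0 0 9 0 30';  python3 nudge.py '0 0 0 0 8; 0 0 0 0 8; 0 0 0 0 8; 0 0 0 0 8; 0 0 0 0 8; 0 0 0 0 8'
```

```text
clock: 6.38
ee_pos: [569.6, -209.5, 75.7]
eef_rot: [0.639, 0.769, -0.0, -0.001]
ft_force: [-0.9, 0.4, 0.0]
gripper_width: 30.3
grip_force: 0.0
clock: 6.88
ee_pos: [570.9, -209.6, 76.7]
eef_rot: [0.639, 0.77, 0.0, 0.001]
ft_force: [3.1, 0.3, -0.4]
gripper_width: 13.6
grip_force: 30.0
```

```bash
python3 nudge.py '0 1 0 -0.1 8; 0 1 0 -0.2 8; 0 1 0 -0.3 8; 0 1 0 -0.4 8; 0 1 0 -0.5 8; 0 1 0 -0.6 8';  python3 nudge.py '0 0 0 -0.1 8; 0 0 0 -0.2 8; 0 0 0 -0.3 8; 0 0 0 -0.4 8; 0 0 0 -0.5 8; 0 0 0 -0.6 8; 0 0 0 -0.6 8; 0 0 0 -0.6 8'
python3 - <<'E'
from h import *
s=bot.observe();e=s["eef_rot"];print(s["torque"].round(3),np.degrees(2*np.arctan2(e[1],e[0])),s["q"].round(2))
im=read_camera("wrist");cv2.imwrite("pics/w4.png",im[:,:,::-1])
E
```

```text
clock: 7.38
ee_pos: [570.5, -209.9, 76.7]
eef_rot: [0.381, 0.925, -0.001, -0.0]
ft_force: [-0.7, -1.1, 0.9]
gripper_width: 13.5
grip_force: 30.0
clock: 8.05
ee_pos: [570.3, -210.2, 76.6]
eef_rot: [0.094, 0.996, -0.001, -0.001]
ft_force: [-2.6, -1.8, 1.0]
gripper_width: 13.4
grip_force: 30.0
[-0.364  0.187  0.115] 169.1996233059214 [-0.45  0.26  1.4  -0.    1.48 -1.83]
```

View pics/w4.png

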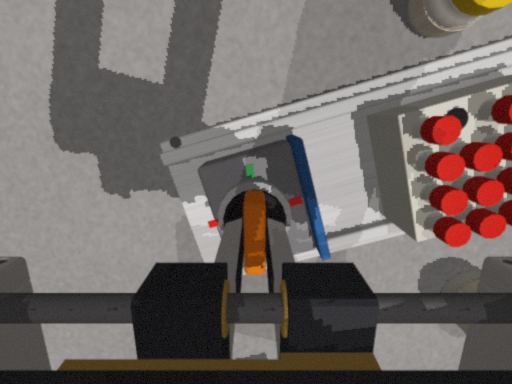

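The bar is held and in line with the green stripes, so the knob is at about 0.11. Next I'll slide along the cradle axis, which is (0.277, 0.961) in tool axes, slowly.

```bash
python3 nudge.py '0.8 2.9 0 0 8; 1.7 5.8 0 0 8; 2.8 9.6 0 0 8; 3.9 13.5 0 0 8; 5 17.3 0 0 8; 6.1 21.1 0 0 8; 7.2 25 0 0 8; 8 27.8 0 0 8'; python3 nudge.py '0.6 1.9 0 0 8; 1.1 3.8 0 0 8; 1.7 5.8 0 0 8; 2.2 7.7 0 0 8; 2.8 9.6 0 0 8; 3.3 11.5 0 0 8; 3.9 13.5 0 0 8; 4.4 15.4 0 0 8; 5 17.3 0 0 8; 5.5 19.2 0 0 8'; python3 nudge.py '0.6 1.9 0 0 8; 1.1 3.8 0 0 8; 1.7 5.8 0 0 8; 2.2 7.7 0 0 8; 2.8 9.6 0 0 8; 3.3 11.5 0 0 8; 3.9 13.5 0 0 8; 4.4 15.4 0 0 8; 5 17.3 0 0 8; 5.5 19.2 0 0 8'
```

```text
clock: 8.77
ee_pos: [567.7, -180.0, 76.6]
eef_rot: [0.093, 0.996, -0.0, -0.001]
ft_force: [-4.5, -2.0, 3.5]
gripper_width: 13.4
grip_force: 30.0
clock: 9.6
ee_pos: [565.9, -160.3, 76.7]
eef_rot: [0.093, 0.996, -0.0, -0.001]
ft_force: [-4.5, -1.6, 3.4]
gripper_width: 13.6
grip_force: 30.0
clock: 10.43
ee_pos: [564.1, -141.2, 76.6]
eef_rot: [0.093, 0.996, -0.001, -0.0]
ft_force: [-4.7, -3.2, 4.5]
gripper_width: 13.5
grip_force: 30.0
```

```bash
python3 nudge.py '0.6 1.9 0 0 8; 1.1 3.8 0 0 8; 1.7 5.8 0 0 8; 2.2 7.7 0 0 8; 2.8 9.6 0 0 8; 3.3 11.5 0 0 8; 3.9 13.5 0 0 8; 4.4 15.4 0 0 8; 5 17.3 0 0 8; 5.5 19.2 0 0 8'; python3 nudge.py '0.3 1 0 0 8; 0.6 1.9 0 0 8; 0.8 2.9 0 0 8; 1.1 3.8 0 0 8; 1.4 4.8 0 0 8; 1.7 5.8 0 0 8; 1.7 5.8 0 0 8'
python3 - <<'E'
from h import *
im=read_camera("top");cv2.imwrite("pics/t5.png",im[:,:,::-1]);c=get_calibration("top")
e=ray(c,pix(mask(im,(100,120,30),(130,255,255),(178,180,196,245))),60)
r=pix(mask(im,(0,150,80),(8,255,255),(180,180,260,240))|mask(im,(172,150,80),(180,255,255),(180,180,260,240)))
u=np.array([-.0924,.9957]);P=ray(c,r,84)[:,:2]
print("wall t",np.percentile(e[:,:2]@u,[2,50,98]).round(1),"caps t",np.percentile(P@u,[1,50,99]).round(1))
im0=cv2.imread("pics/top0.png")[:,:,::-1].copy();r=pix(mask(im0,(0,150,80),(8,255,255),(180,180,260,240))|mask(im0,(172,150,80),(180,255,255),(180,180,260,240)));print("caps0",np.percentile(ray(c,r,84)[:,:2]@u,[1,50,99]).round(1))
E
```

```text
clock: 11.27
ee_pos: [562.3, -121.2, 76.6]
eef_rot: [0.093, 0.996, -0.001, -0.0]
ft_force: [-4.3, -2.6, 3.6]
gripper_width: 13.6
grip_force: 30.0
clock: 11.85
ee_pos: [561.7, -115.0, 76.6]
eef_rot: [0.093, 0.996, -0.0, -0.0]
ft_force: [-4.3, -2.7, 2.7]
gripper_width: 14.2
grip_force: 30.0
wall t [ 9.9 17.6 24.9] caps t [-107.5  -35.5   -6.7]
caps0 [-139.8  -89.2  -38.5]
```

The rack has moved about 32 mm, with roughly 7 mm left. I'll creep on while watching the force.

```bash
python3 nudge.py '0.2 0.7 0 0 8; 0.4 1.4 0 0 8; 0.6 2.1 0 0 8; 0.8 2.9 0 0 8; 1.1 3.8 0 0 8; 1.1 3.8 0 0 8'; python3 nudge.py '0.2 0.6 0 0 8; 0.3 1.1 0 0 8; 0.4 1.4 0 0 8; 0.4 1.4 0 0 8'
```

```text
clock: 12.4
ee_pos: [561.4, -111.1, 76.6]
eef_rot: [0.093, 0.996, -0.0, -0.0]
ft_force: [-4.5, -3.2, 3.8]
gripper_width: 13.6
grip_force: 30.0
clock: 12.73
ee_pos: [561.2, -109.7, 76.6]
eef_rot: [0.093, 0.996, -0.001, -0.0]
ft_force: [-3.9, -3.5, 3.6]
gripper_width: 13.8
grip_force: 30.0
```

```bash
python3 nudge.py '0.2 0.6 0 0 8; 0.3 1.1 0 0 8; 0.4 1.4 0 0 8; 0.4 1.4 0 0 8'
```

```text
clock: 13.07
ee_pos: [561.1, -108.3, 76.6]
eef_rot: [0.093, 0.996, -0.001, -0.0]
ft_force: [-4.8, -2.1, 2.4]
gripper_width: 13.5
grip_force: 30.0
```

```bash
python3 nudge.py '0.1 0.5 0 0 8; 0.3 1 0 0 8; 0.3 1 0 0 8'
```

```text
clock: 13.32
ee_pos: [561.0, -107.2, 76.6]
eef_rot: [0.093, 0.996, -0.001, -0.0]
ft_force: [-3.8, -3.7, 3.0]
gripper_width: 13.7
grip_force: 30.0
```

```bash
python3 nudge.py '0.1 0.5 0 0 8; 0.3 1 0 0 8; 0.3 1 0 0 8'
```

```text
clock: 13.57
ee_pos: [560.9, -106.2, 76.6]
eef_rot: [0.093, 0.996, -0.001, -0.0]
ft_force: [-4.6, -3.5, 3.1]
gripper_width: 13.5
grip_force: 30.0
```

```bash
python3 nudge.py '0.1 0.5 0 0 8; 0.3 1 0 0 8; 0.3 1 0 0 8'
```

```text
clock: 13.82
ee_pos: [560.8, -105.1, 76.6]
eef_rot: [0.093, 0.996, -0.001, -0.0]
ft_force: [-3.4, -3.7, 2.2]
gripper_width: 13.9
grip_force: 30.0
```

```bash
python3 nudge.py '0.1 0.5 0 0 8; 0.3 1 0 0 8; 0.3 1 0 0 8'
```

```text
clock: 14.07
ee_pos: [560.7, -104.3, 76.7]
eef_rot: [0.093, 0.996, -0.001, -0.0]
ft_force: [-4.2, -3.2, 2.0]
gripper_width: 14.1
grip_force: 30.0
```

```bash
python3 nudge.py '0.1 0.5 0 0 8; 0.3 1 0 0 8; 0.3 1 0 0 8'
```

```text
clock: 14.32
ee_pos: [560.7, -104.2, 76.6]
eef_rot: [0.093, 0.996, -0.002, -0.0]
ft_force: [-2.5, -5.8, 2.6]
gripper_width: 13.6
grip_force: 30.0
```

```bash
python3 nudge.py '0.1 0.5 0 0 8; 0.3 1 0 0 8; 0.3 1 0 0 8'
python3 - <<'E'
from h import *
im=read_camera("top");c=get_calibration("top")
r=pix(mask(im,(0,150,80),(8,255,255),(180,180,260,240))|mask(im,(172,150,80),(180,255,255),(180,180,260,240)))
u=np.array([-.0924,.9957]);print("caps t",np.percentile(ray(c,r,84)[:,:2]@u,[90,99]).round(1))
im=cv2.resize(im[165:250,172:322,::-1],None,fx=5,fy=5,interpolation=cv2.INTER_CUBIC);cv2.imwrite("pics/t6.png",im)
E
```

```text
clock: 14.57
ee_pos: [560.7, -104.1, 76.6]
eef_rot: [0.093, 0.996, -0.002, 0.0]
ft_force: [-3.3, -6.7, 2.2]
gripper_width: 13.6
grip_force: 30.0
caps t [0.2 4.2]
```

View pics/t6.png

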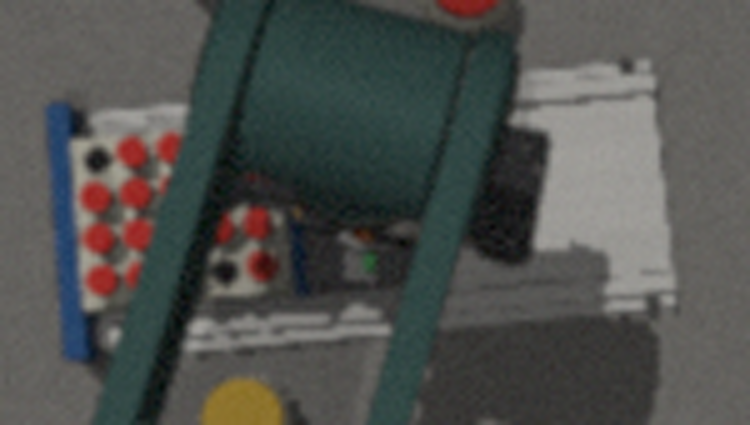

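The rack is now against the blue wall and the stop is against the rack; motion stalled at about 7 N. I'll tighten clockwise, keeping the light preload.

```bash
python3 nudge.py '0 0 0 0.1 8; 0 0 0 0.2 8; 0 0 0 0.3 8; 0 0 0 0.4 8; 0 0 0 0.5 8; 0 0 0 0.6 8; 0 0 0 0.7 8; 0 0 0 0.7 8'; python3 nudge.py '0 0 0 0.1 8; 0 0 0 0.2 8; 0 0 0 0.3 8; 0 0 0 0.4 8; 0 0 0 0.5 8; 0 0 0 0.55 8; 0 0 0 0.55 8; 0 0 0 0.55 8'; python3 -c "
from h import *
s=bot.observe();e=s['eef_rot'];print(s['torque'],np.degrees(2*np.arctan2(e[1],e[0])))"
```

```text
clock: 15.28
ee_pos: [561.0, -103.6, 76.7]
eef_rot: [0.43, 0.903, -0.002, 0.001]
ft_force: [-2.7, -7.1, 2.3]
gripper_width: 13.9
grip_force: 30.0
clock: 15.95
ee_pos: [561.4, -103.4, 76.7]
eef_rot: [0.658, 0.753, -0.001, 0.002]
ft_force: [-2.5, -6.9, 0.6]
gripper_width: 13.2
grip_force: 30.0
[-1.20131885  0.42146156  0.01534611] 97.68989690714487
```

The knob is at about 1.36. I'll release it, retreat, and check with a clear view.

```bash
python3 nudge.py '0 0 0 0 40; 0 0 0 0 40; 0 0 0 0 40; 0 0 0 0 40; 0 0 0 0 40; 0 0 -20 0 40; 0 0 -50 0 40; 0 0 -90 0 40; 0 0 -120 0 40; 0 0 -120 0 40'; python3 nudge.py '-40 0 0 0 40; -80 0 0 0 40; -120 0 0 0 40; -160 0 0 0 40; -200 0 0 0 40; -200 0 0 0 40; -200 0 0 0 40'
python3 - <<'E'
from h import *
im=read_camera("top");c=get_calibration("top");u=np.array([-.0924,.9957])
p=pix(mask(im,(5,150,100),(18,255,255),(215,180,290,225)));print("bar",len(p),*axis(ray(c,p,105)))
for n,roi,z in(("end",(178,180,196,245),60),("plate",(225,175,240,230),64)):
    a=ray(c,pix(mask(im,(100,100,30),(130,255,255),roi)),z);print(n,len(a),*axis(a),(a[:,:2]@u).mean())
cv2.imwrite("pics/t7.png",cv2.resize(im[165:250,172:322,::-1],None,fx=5,fy=5,interpolation=cv2.INTER_CUBIC))
E
```

```text
clock: 16.78
ee_pos: [564.6, -102.5, 205.2]
eef_rot: [0.658, 0.753, 0.003, 0.007]
ft_force: [0.9, -0.5, 1.2]
gripper_width: 39.8
grip_force: 0.0
clock: 17.37
ee_pos: [587.4, -301.8, 194.4]
eef_rot: [0.659, 0.752, 0.0, -0.001]
ft_force: [-0.1, 1.0, 0.6]
gripper_width: 40.0
grip_force: 0.0
bar 85 [ 561.11747038 -106.0020382 ] 97.90204922849883 [45.92674714 14.57624443]
end 204 [540.91499911  70.0247473 ] -174.34473706621947 [145.97605935  18.29143186] 19.743094964314494
plate 74 [554.15111762 -61.65454263] -175.02546901362393 [95.90365856  6.43413689] -112.59299136592495
```

View pics/t7.png

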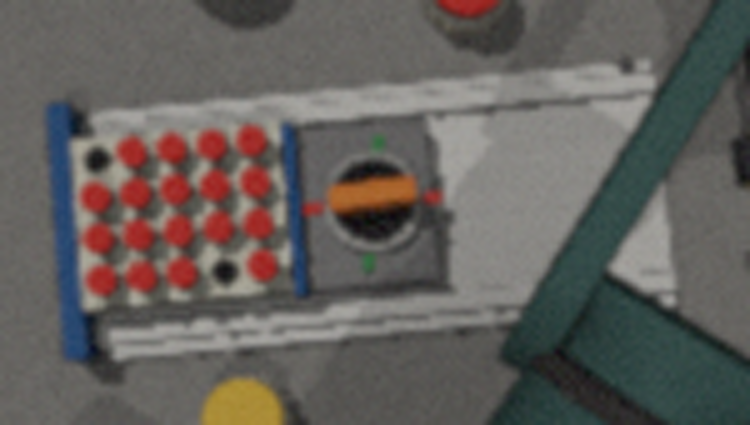

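The final view shows the rack flush between the blue wall (left edge about column 72 in the crop) and the stop plate (about column 293). The bar lies along the red stripe at 97.9°, so the knob is at about 1.35, the jars are where they were, and the arm is clear.

```bash
python3 -c "
from station import bot, read_camera, get_calibration
print(bot.job_done())"
```

```text
the job is handed in; nothing more can be done
None
```

The rack is home against the blue end with the stop locked against it (knob at about 1.35 rad); the gripper let go and the arm moved clear, and I handed the job in at about 17 s, though it returned no verdict.

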